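# Lay a tall valve carton in the parts bin

## Robot

A 6-joint arm with a two-finger parallel gripper is mounted at the origin on the work surface. World frame = base frame: x ahead of the robot, y to its left, z up, the work surface at z = 0. Lengths are in m, angles in degrees, forces in N, time in s.
With the tool pointing down it reaches from about 0.35 to 0.975 m from the base axis. Payload 4.9 kg.
Tool frame: the origin (TCP) lies at the centre of the arm's flange, where the gripper is bolted on; the fingertips stand 173 mm ahead of it and the grasp point (between the pads) lies 155 mm ahead of it (manip.tips_ahead is the z of the fingertips in the tool frame, in m); z points along the fingers, y is the line along which they close (so a half turn about z gives the same grasp; the last joint's range is limited). The gripper opens to 85 mm and grips with 20 to 120 N. Pads are 22 mm wide; open, the fingers measure 114 mm over their backs; the gripper's body (76 mm by 85 mm) begins 54 mm behind the grasp point. The pads swing forward as they close: fully open they stand 13 mm farther back than shut.
Start: joints at [-79.297, 3.019, 92.412, -0, 84.569, -6.818], TCP at [0.188, -0.596, 0.405] pointing down, gripper open.
Joint ranges: [-172.51, 172.51], [-57.92, 126.97], [3.15, 148.05], [-58.71, 238.71], [5.1, 150.11], [-179.66, 179.66]. Speed limits (degrees/s): [147.25, 147.25, 180, 180, 180, 180].

## Interface

Orientations are given as a 3x3 rotation matrix whose columns are the frame's x, y, z axes.
In Python, from station import telemetry, imaging, order, finder, manip gives the robot as it stands. The module is installed in compiled form; this text tells all that it offers.
- The arm moves only by the tool move_arm, never from a script. Its arguments are lists of equal length, an entry for each row: "travel": the shift along the tool's x, y, z in mm, a list of three; "angular": the turn, a rotation vector about the tool's x, y, z in rad, a list of three; "fingers": the finger opening in mm, from 0 to 85.4. A call has 1 to 12 rows; each row shifts and turns the commanded pose from where the row before left it, along the tool's axes as they then stand; what a row does not reach is not made up. A row lasts 1/10 s, in which the tool goes at most 50 mm and 8.59 degrees, less where a joint would pass 70% of its speed; a pose out of reach is approached as far as the arm can. A call with a gripper value outside its range is refused whole. The fingers move at their own pace and stop on an object; "force" is the grip in N (left out, the last holds). Time passes only in rows, so rows that do not move let the fingers close. It gives the time, the measured TCP pose, the force, the opening and the grip force at its end, in the units of the state.
- telemetry.read_state(): the state, without advancing time (a new reading comes with each control period).
- imaging.get_image(name): name is "scene" or "side" or "wrist"; returns a dict with "image" (384x512x3 uint8, blue, green, red), "camera_matrix" (3x3 intrinsics, pixels), "R" (3x3) and "t" (3): a world point X has camera coordinates R X + t. Camera axes: x right, y down, z forward; pixel columns grow to the right and rows downward; lengths in m; the calibration is good to about 2 mm. A picture is of the moment at which its call begins. There is no depth.
- order.sign_off(): hands the job in; it is judged then, once.
Trained networks look in the newest picture that a camera, given by its name, has taken for a name from the list of things; names that differ only in an ending like _2 or _b are one class to them, and where a whole thing is asked for, a point or a joint stands for the part that bears it (a point fixed in the world has none). Each returns a list of dicts, best first, with "p" (0 to 1); they miss things now and then, are a little off and sometimes report something else, mostly with a low value. They report only what shows in the picture. A call takes as long as a camera call. They do not tell look-alikes from the thing itself.
- finder.recognise(camera, target): "position" ([x, y, z] in m, in world coordinates, good to about 4 mm: the middle of the surface that is visible of it).
- finder.silhouettes(camera, target): "region" (384x512 bool, what is visible of it).
The state is a dict: "t": time; "joints": joint angles; "qvel": joint speeds; "effort": joint torques, N m; "tcp_pos": TCP position; "orientation": TCP orientation; "contact_force": force on the tool from outside, world axes, zero at the start; "ft_torque": the same for the moment, N m; "gripper_width": opening from 0.0 (shut) to 1.0 (fully open); "grip_force": force on a finger pad.
Only numpy, scipy, OpenCV 4.12 (cv2) and the standard library are available. Lean on these libraries where they do the work, as an engineer would, in place of code of your own. Each camera call takes 0.05 s, during which the arm holds its last target. There are 200 camera calls.

## Task

Put the tall carton away in the parts bin, lying on one of its narrow long sides. First stand it upright on the bench with a narrow side close against the middle of the packing board's front edge (nearest the robot) and let go, then tip it over that edge so that it lies on the board, and let go again. Then take it across its width and set it down in the bin without dropping it, leaving the valve, knob, fitting and pipe cap where they are.

Things in the scene. Friction and masses are not known exactly. Their poses are not given: they have to be found in the camera images.
- carton_mid (a point): Centre of the tall plain cardboard carton, paper tape over its top; 80 (x) x 60 (y) x 160 mm (z), 0.3 to 0.65 kg. Starts upright on the bench, this point 80 mm up. z runs along its length to the taped top; its narrow (60 mm wide) long sides face +x and -x. Same when turned half round. Lying on a narrow side it is 80 mm high, 60 wide, 160 long; always grip across the 60 mm (y).
- board_edge (a point): Middle of the top of the packing board's front edge, a fixed 16 mm high stop. x points level across the board, away from the robot (within 0.3 rad of straight ahead); y along the edge, 65 mm each way; z up. A carton tipped over it turns about it, balances at about 32 degrees, then falls onto the board, its foot overhanging about 16 mm. A push 125 mm above the bench takes under 5 N.
- board: Packing board: plywood with a dark rubber top, fixed to the bench in the middle, 170 (x) x 130 (y) mm, 16 mm thick. Origin: centre of its underside, 85 mm along x from the front edge; axes as for the front edge.
- bin: Parts bin of bare sheet metal, a dark gate latched across its front (stays shut), fixed to the bench on the side away from the carton. Origin: centre of its underside; x its length from gate to back, y its width, z up. Outside 250 x 170 mm, inside 240 (x) x 160 (y); floor 5 mm thick, gate and sides 40 mm high, back (+x) 60 mm. Load from above, carton lengthwise along x.
- fitting: Bystander: tan nylon quick-connect fitting lying down, about 99 mm long (its x) and 34 mm high; origin under its middle.
- knob: Bystander: blue anodized pressure knob standing on its base, 66 mm across, 46 mm high; origin at the centre of its underside.
- valve: Bystander: black plastic diaphragm valve, 144 mm long (its x), 72 mm across its bonnet, 80 mm high; origin at the centre of its underside.
- cap: Bystander: galvanized pipe cap with a square on top, 68 mm across, 56 mm high; origin at the centre of its underside.
Not all that is in view belongs to the job. Leave any blue or purple look-alike of the part that bears carton_mid alone.

How it is judged (in metres and radians):
On the way, in this order (a step that is already met when the one before it is completed fails the run):
1. the carton stands upright on the bench with a narrow side at the board's front edge (gap under 25 mm, turned at most 0.2 rad, no more than 35 mm off the middle), let go (contact force between carton and the fingers below 0.2 N and angle between carton_mid's own z axis and vertical below 0.08 rad and height (world z) of carton_mid below 0.09 m and x of carton_mid in the frame of board_edge between -0.068 and -0.03 m and y of carton_mid in the frame of board_edge between -0.035 and 0.035 m and angle between the x axis of carton_mid and the x axis of board_edge, either way round below 0.2 rad), for 0.15 s.
2. the carton leans over (20 to 70 degrees) with its foot at the board's front edge (angle between carton_mid's own z axis and vertical between 0.35 and 1.22 rad and distance between carton_mid and board_edge below 0.105 m), for 0.03 s.
3. the carton lies on a narrow side on the board, let go (contact force between carton and the fingers below 0.2 N and angle between carton_mid's own z axis and vertical between 1.45 and 1.69 rad and angle between carton_mid's own y axis and vertical between 1.42 and 1.72 rad and z of carton_mid in the frame of board_edge between 0.03 and 0.05 m and x of carton_mid in the frame of board_edge between 0.02 and 0.16 m and y of carton_mid in the frame of board_edge between -0.06 and 0.06 m), for 0.2 s.
At the end, for the whole second after the job is handed in: The carton lies flat on a narrow long side (within 7 degrees) on the bin's floor, wholly inside it (its centre within 60 mm of the bin's centre in x and y, and within 8 mm of its resting height), at rest and let go (contact force between carton and the fingers below 0.2 N and angle between carton_mid's own z axis and vertical between 1.45 and 1.69 rad and angle between carton_mid's own y axis and vertical between 1.42 and 1.72 rad and z of carton_mid in the frame of bin between 0.037 and 0.053 m and x of carton_mid in the frame of bin between -0.06 and 0.06 m and y of carton_mid in the frame of bin between -0.06 and 0.06 m and linear speed of carton below 0.02 m/s); the robot touches nothing.
It fails at once if the carton is dropped into the bin (falls the last stretch at over 0.7 m/s) (horizontal distance between carton_mid and bin below 0.1 m and height (world z) of carton_mid below 0.09 m and linear speed of carton above 0.7 m/s).
It fails at once if the fitting is shifted by more than 30 mm (distance of fitting from where it was at the start of the episode above 0.03 m).
It fails at once if the knob is shifted by more than 30 mm (distance of knob from where it was at the start of the episode above 0.03 m).
It fails at once if the valve is shifted by more than 30 mm (distance of valve from where it was at the start of the episode above 0.03 m).
It fails at once if the cap is shifted by more than 30 mm (distance of cap from where it was at the start of the episode above 0.03 m).
It also fails if it takes over 64 s, if anything falls off the work surface, if the arm or the gripper's body presses on something with over 40 N, if the wrist force passes 120 N, or if a joint passes its speed limit or range.

## Working session

There is one attempt and no reset: what is moved stays moved. The work goes in short steps, Python scripts to look and compute and a tool call to move; the robot and the scene stay as the last step left them, time stands still between calls to the robot, and variables do not carry over. Pictures are saved under pics/ and viewed, at most 11 in all, crops included, and the job is handed in when it is done.

Besides the shell and the picture viewer there is one more tool, called after "Emit:" as a command line: name --argument value ..., lists and objects as JSON in quotes. move_arm: Moves the arm, as the interface text tells. Its arguments: {"type":"object","properties":{"travel":{"type":"array"},"angular":{"type":"array"},"fingers":{"type":"array"},"force":{"type":"number"}},"required":["travel","angular","fingers"]}

```bash
mkdir -p pics
cat > h.py <<'E'
import numpy as np, cv2
from station import telemetry, imaging, order, finder, manip
def cam(n):
    d=imaging.get_image(n); return d['image'],np.array(d['camera_matrix']),np.array(d['R']),np.array(d['t'])
def px2w(K,R,t,u,v,z):
    d=R.T@np.linalg.inv(K)@np.array([u,v,1.]); o=-R.T@t
    return o+d*(z-o[2])/d[2]
def w2px(K,R,t,X):
    p=K@(R@np.array(X)+t); return p[:2]/p[2]
E
python3 - <<'E'
from h import *
for n in ['scene','side']:
    im,K,R,t=cam(n); cv2.imwrite(f'pics/{n}0.png',im)
    print(n,(-R.T@t).round(3),R[2].round(2))
    for o in ['carton_mid','board','bin','valve','knob','fitting','cap']:
        for r in finder.recognise(n,o)[:3]: print(o,round(r['p'],2),np.round(r['position'],3),w2px(K,R,t,r['position']).round())
print(telemetry.read_state()['orientation'],manip.tips_ahead)
E
```

```text
scene [1.163 0.239 0.885] [-0.57 -0.27 -0.78]
carton_mid 0.81 [ 0.432 -0.194  0.112] [229. 126.]
carton_mid 0.64 [ 0.57  -0.385  0.114] [137. 136.]
carton_mid 0.55 [ 0.565 -0.256  0.113] [181. 151.]
board 0.76 [0.654 0.021 0.014] [267. 242.]
board 0.54 [ 0.567 -0.255  0.118] [181. 150.]
bin 0.88 [0.537 0.287 0.001] [389. 250.]
valve 0.98 [0.794 0.169 0.048] [304. 313.]
knob 0.71 [ 0.372 -0.076  0.044] [279. 144.]
knob 0.64 [ 0.775 -0.198  0.042] [158. 240.]
fitting 0.83 [0.39 0.07 0.03] [326. 170.]
cap 0.94 [ 0.774 -0.198  0.04 ] [158. 240.]
cap 0.75 [ 0.567 -0.256  0.114] [181. 151.]
side [0.456 0.639 0.81 ] [ 0.11 -0.7  -0.7 ]
carton_mid 0.92 [ 0.405 -0.181  0.105] [324. 168.]
carton_mid 0.79 [ 0.546 -0.244  0.104] [277. 147.]
carton_mid 0.72 [ 0.544 -0.389  0.147] [285. 107.]
board 0.92 [0.639 0.028 0.011] [224. 235.]
bin 0.81 [0.537 0.282 0.004] [242. 337.]
valve 0.93 [0.78  0.183 0.042] [148. 269.]
knob 0.75 [ 0.362 -0.064  0.043] [335. 217.]
fitting 0.86 [0.379 0.076 0.033] [325. 262.]
cap 0.71 [ 0.757 -0.193  0.038] [203. 166.]
[[ 9.53599735e-01  3.01077309e-01  1.44461353e-05]
 [ 3.01077309e-01 -9.53599732e-01 -7.44298864e-05]
 [-8.63331916e-06  7.53257235e-05 -9.99999997e-01]] 0.1734
```

View pics/scene0.png

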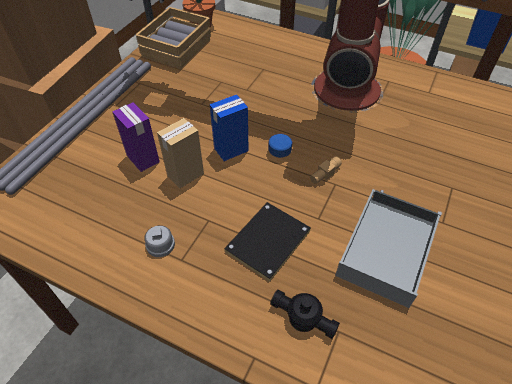

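View pics/side0.png

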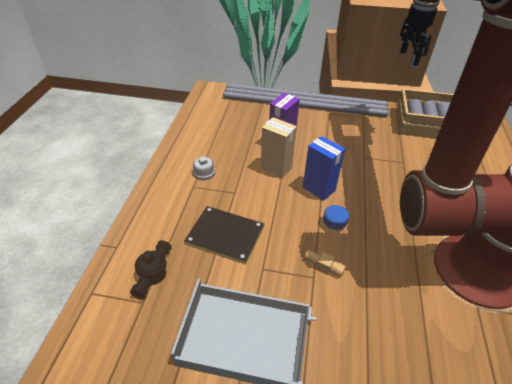

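The candidates are tan (181,151), purple (137,136) and blue (229,126) in the scene view. I choose the tan plain carton. Next I fit poses to the silhouettes in both views and check the choice in one close crop.

```bash
cat > fit.py <<'E'
from h import *
from scipy.optimize import minimize
def box(sx,sy,z0,z1,cx=0): return [[cx+a*sx/2,b*sy/2,z] for a in(-1,1) for b in(-1,1) for z in(z0,z1)]
SH={'carton_mid':box(.08,.06,0,.16),'board':box(.17,.13,0,.016),'bin':box(.25,.17,0,.04)+box(.004,.17,0,.06,.123)}
def posed(name,p):
    c,s=np.cos(p[2]),np.sin(p[2]); P=np.array(SH[name]); return np.c_[P[:,:2]@np.array([[c,s],[-s,c]])+p[:2],P[:,2]]
def fit(name,p0,views):
    def cost(p):
        J=0
        for K,R,t,m in views:
            q=(R@posed(name,p).T).T+t; q=(K@q.T).T; q=q[:,:2]/q[:,2:]
            h=cv2.convexHull(((q)*16).astype(np.int32)); a=np.zeros(m.shape,np.uint8)
            cv2.fillConvexPoly(a,h,255,cv2.LINE_AA,4); a=a/255.
            J+=np.abs(a-m).sum()/m.sum()
        return J
    best=None
    for y0 in p0[2]:
        r=minimize(cost,[p0[0],p0[1],y0],method='Nelder-Mead',options=dict(initial_simplex=[[p0[0]+a,p0[1]+b,y0+c] for a,b,c in((0,0,0),(.02,0,0),(0,.02,0),(0,0,.2))],xatol=1e-4,fatol=1e-5))
        print(name,r.x.round(4),round(r.fun,4))
        if best is None or r.fun<best.fun: best=r
    return best.x
def views(name,near,cams=('scene','side')):
    V=[]
    for n in cams:
        im,K,R,t=cam(n); c=w2px(K,R,t,near)
        S=[s for s in finder.silhouettes(n,name) if s['region'].any()]
        if not S: print('none',n,name); continue
        d=[np.linalg.norm(np.argwhere(s['region']).mean(0)[::-1]-c) for s in S]
        i=int(np.argmin(d)); 
        if d[i]<25: V.append((K,R,t,S[i]['region'].astype(float)))
        else: print('far',n,name,d)
    return V
E
python3 - <<'E'
from fit import *
fit('carton_mid',(.555,-.25,(-.6,0,.5,1.2)),views('carton_mid',(.555,-.25,.09)))
fit('board',(.645,.025,(-.3,0,.3)),views('board',(.645,.025,.014)))
fit('bin',(.537,.285,(-.3,0,.3)),views('bin',(.537,.285,.02)))
a=cv2.imread('pics/scene0.png');b=cv2.imread('pics/side0.png')
f=lambda x:cv2.resize(x,(400,400),interpolation=cv2.INTER_CUBIC)
cv2.imwrite('pics/crop0.png',np.hstack([f(a[110:200,140:230]),f(b[100:190,235:325])]))
E
```

```text
carton_mid [ 0.5464 -0.2726 -0.2425] 0.1715
carton_mid [ 0.5481 -0.2706  0.2129] 0.2847
carton_mid [ 0.5481 -0.2701  0.2095] 0.2848
carton_mid [ 0.5473 -0.2743  1.2215] 0.3144
board [ 0.6409  0.0178 -0.1783] 0.1526
board [ 0.6408  0.0175 -0.1816] 0.1519
board [ 0.6407  0.0174 -0.1815] 0.152
none side bin
bin [ 0.5344  0.2803 -0.0158] 0.0313
bin [ 0.5342  0.2805 -0.0195] 0.0312
bin [ 0.5342  0.2805 -0.0186] 0.0313
```

View pics/crop0.png

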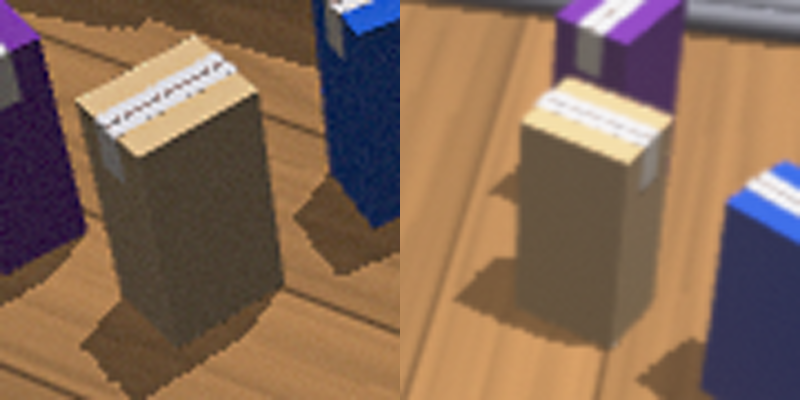

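The crop shows the plain tan carton: top corners at crop pixels (78,100), (140,157), (258,93) and (195,35) in scene, with tape along its length. The two cameras disagree by about 15 mm, so I'll compare them separately and against the wrist camera.

Run:
```python
from fit import *
for c in ['scene','side']:
    print(c)
    fit('carton_mid',(.555,-.26,(-.25,)),views('carton_mid',(.555,-.25,.09),(c,)))
    fit('board',(.645,.025,(-.18,)),views('board',(.645,.025,.014),(c,)))
    fit('bin',(.537,.285,(0,)),views('bin',(.537,.285,.02),(c,)))
    im,K,R,t=cam(c); s=telemetry.read_state(); p=np.array(s['tcp_pos']); print('tip px',w2px(K,R,t,p+[0,0,-.16]), 'base',w2px(K,R,t,[0,0,0.]))
im,K,R,t=cam('wrist'); cv2.imwrite('pics/w0.png',im); print((-R.T@t).round(3),R[2].round(2))
for o in ['carton_mid','cap','knob']:
    for r in finder.recognise('wrist',o)[:3]: print(o,round(r['p'],2),np.round(r['position'],3))
```

```text
scene
carton_mid [ 0.5473 -0.2738 -0.5499] 0.0848
board [ 0.6419  0.0176 -0.1902] 0.0269
bin [ 0.5325  0.2801 -0.0181] 0.0435
tip px [ 1.46424618e+02 -9.93886048e-02] base [346.76067245  88.66601323]
side
carton_mid [ 0.5461 -0.2712 -0.2135] 0.0774
board [ 0.6394  0.0191 -0.1777] 0.0355
bin [ 0.5317  0.2843 -0.036 ] 0.0505
tip px [407.13444551  58.91086262] base [477.25194894 268.8971084 ]
[ 0.264 -0.572  0.373] [-0.3  -0.1  -0.95]
```

Run:
```python
from fit import *
k=90/400
for c,o,P in [('scene',(140,110),[(78,100),(140,157),(258,93),(195,35)]),('side',(235,100),[(122,118),(232,162),(272,120),(170,78)])]:
    im,K,R,t=cam(c); W=np.array([px2w(K,R,t,o[0]+u*k,o[1]+v*k,.16) for u,v in P])
    print(c,W[:,:2].round(3).tolist(),W.mean(0).round(4))
    for i in range(4):
        d=W[(i+1)%4]-W[i]; print(i,np.linalg.norm(d).round(3),np.arctan2(d[1],d[0]).round(3))
```

```text
scene [[0.575, -0.311], [0.597, -0.257], [0.527, -0.226], [0.502, -0.282]] [ 0.5503 -0.2689  0.16  ]
0 0.058 1.187
1 0.076 2.732
2 0.061 -1.989
3 0.078 -0.373
side [[0.593, -0.258], [0.518, -0.227], [0.499, -0.276], [0.569, -0.308]] [ 0.5446 -0.2671  0.16  ]
0 0.081 2.746
1 0.053 -1.947
2 0.078 -0.429
3 0.056 1.14
```

```bash
cat > plan.py <<'E'
from h import *
from scipy.spatial.transform import Rotation as Ro
# rows from measured pose to TCP target x,y,z with tool x at yaw (tool down), in n equal rows
def down(yaw): c,s=np.cos(yaw),np.sin(yaw); return np.array([[c,s,0],[s,-c,0],[0,0,-1]])
def plan(p,yaw,n,R1=None):
    s=telemetry.read_state(); p0=np.array(s['tcp_pos']); R0=np.array(s['orientation'])
    R1=down(yaw) if R1 is None else R1
    w=Ro.from_matrix(R0.T@R1).as_rotvec()/n; R=R0.copy()
    d=(np.array(p)-p0)/n; T=[]
    for i in range(n): T.append((R.T@d*1000).round(1).tolist()); R=R@Ro.from_rotvec(w).as_matrix()
    print('t',s['t'],'p',p0.round(4),'d',(np.array(p)-p0).round(4)); print('w',w.round(4).tolist()); print(T)
E
python3 -c "
from plan import *
plan([.547,-.270,.405],-.4,12)"
```

```text
t 2.4 p [ 0.1881 -0.596   0.4047] d [3.589e-01 3.260e-01 3.000e-04]
w [-0.0, 0.0, 0.0588]
[[36.7, -16.9, -0.0], [35.6, -19.0, -0.0], [34.5, -21.1, -0.0], [33.2, -23.1, -0.0], [31.7, -25.0, -0.0], [30.2, -26.8, -0.0], [28.6, -28.5, -0.0], [26.9, -30.2, -0.0], [25.0, -31.7, -0.0], [23.1, -33.1, -0.0], [21.2, -34.4, -0.0], [19.1, -35.6, -0.0]]
```

Emit:
move_arm --travel '[[36.7,-16.9,0],[35.6,-19,0],[34.5,-21.1,0],[33.2,-23.1,0],[31.7,-25,0],[30.2,-26.8,0],[28.6,-28.5,0],[26.9,-30.2,0],[25,-31.7,0],[23.1,-33.1,0],[21.2,-34.4,0],[19.1,-35.6,0]]' --angular '[[0,0,0.0588],[0,0,0.0588],[0,0,0.0588],[0,0,0.0588],[0,0,0.0588],[0,0,0.0588],[0,0,0.0588],[0,0,0.0588],[0,0,0.0588],[0,0,0.0588],[0,0,0.0588],[0,0,0.0588]]' --fingers '[85,85,85,85,85,85,85,85,85,85,85,85]'

```text
t: 3.6
tcp_pos: [0.548, -0.2687, 0.4049]
orientation: [[0.92, -0.391, 0.0], [-0.391, -0.92, -0.0], [0.0, 0.0, -1.0]]
contact_force: [-1.1, 0.3, -0.1]
gripper_width: 0.994
grip_force: 0.0
```

```bash
python3 -c "
from plan import *
im,K,R,t=cam('wrist'); cv2.imwrite('pics/w1.png',im)
for r in finder.recognise('wrist','carton_mid'): print(r)
print(w2px(K,R,t,[.547,-.27,.16]))
plan([.547,-.270,.28],-.4,4)"
```

```text
{'position': [0.5566, -0.277, 0.1627], 'p': 0.88}
{'position': [0.4403, -0.2253, 0.1368], 'p': 0.7}
{'position': [0.5571, -0.3882, 0.1609], 'p': 0.61}
[260.10600893 203.29457654]
t 3.7 p [ 0.5494 -0.267   0.4047] d [-0.0024 -0.003  -0.1247]
w [-0.0003, -0.0001, 0.0012]
[[-0.3, 1.0, 31.2], [-0.3, 1.0, 31.2], [-0.3, 0.9, 31.2], [-0.3, 0.9, 31.2]]
```

View pics/w1.png

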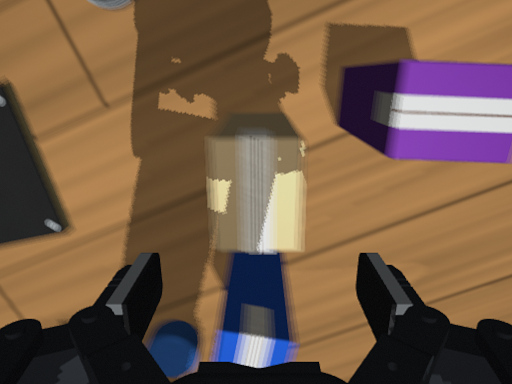

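The wrist view shows the tan top face centred near (257,193), square to the fingers. I descend now.

Emit:
move_arm --travel '[[1,1,31],[1,1,31],[0,1,31],[0,1,31],[0,0,0],[0,0,0],[0,0,0],[0,0,0],[0,0,0]]' --angular '[[0,0,0],[0,0,0],[0,0,0],[0,0,0],[0,0,0],[0,0,0],[0,0,0],[0,0,0],[0,0,0]]' --fingers '[85,85,85,85,85,50,50,50,50]' --force 35

```text
t: 4.6
tcp_pos: [0.5479, -0.275, 0.2833]
orientation: [[0.921, -0.389, 0.003], [-0.389, -0.921, -0.002], [0.004, 0.001, -1.0]]
contact_force: [0.5, 0.2, 4.1]
gripper_width: 0.704
grip_force: 38.9
```

Emit:
move_arm --travel '[[0,0,-15],[0,0,-20],[0,0,-15],[0,0,0]]' --angular '[[0,0,0],[0,0,0],[0,0,0],[0,0,0]]' --fingers '[50,50,50,50]'

```text
t: 5.0
tcp_pos: [0.5479, -0.275, 0.3344]
orientation: [[0.921, -0.389, 0.005], [-0.389, -0.921, -0.003], [0.006, 0.001, -1.0]]
contact_force: [0.4, -0.9, -3.4]
gripper_width: 0.7
grip_force: 39.0
```

```bash
python3 -c "
from plan import *
s=telemetry.read_state(); print(s['contact_force'],s['ft_torque'])
plan([.490,.046,.335],-.185,12)"
```

```text
[ 0.3702829  -0.94801457 -3.39200453] [-0.04497003 -0.0079633   0.02177659]
t 5.0 p [ 0.5479 -0.275   0.3344] d [-0.0579  0.321   0.0006]
w [0.0002, -0.0005, -0.0179]
[[-14.9, -22.8, -0.2], [-14.4, -23.0, -0.2], [-14.0, -23.3, -0.1], [-13.6, -23.5, -0.1], [-13.2, -23.8, -0.1], [-12.8, -24.0, -0.1], [-12.3, -24.2, -0.1], [-11.9, -24.4, -0.1], [-11.5, -24.6, -0.1], [-11.0, -24.8, -0.1], [-10.6, -25.0, -0.1], [-10.1, -25.2, -0.1]]
```

Emit:
move_arm --travel '[[-14.9,-22.8,0],[-14.4,-23,0],[-14,-23.3,0],[-13.6,-23.5,0],[-13.2,-23.8,0],[-12.8,-24,0],[-12.3,-24.2,0],[-11.9,-24.4,0],[-11.5,-24.6,0],[-11,-24.8,0],[-10.6,-25,0],[-10.1,-25.2,0]]' --angular '[[0,0,-0.0179],[0,0,-0.0179],[0,0,-0.0179],[0,0,-0.0179],[0,0,-0.0179],[0,0,-0.0179],[0,0,-0.0179],[0,0,-0.0179],[0,0,-0.0179],[0,0,-0.0179],[0,0,-0.0179],[0,0,-0.0179]]' --fingers '[50,50,50,50,50,50,50,50,50,50,50,50]'

```text
t: 6.2
tcp_pos: [0.4886, 0.0474, 0.3299]
orientation: [[0.983, -0.183, -0.001], [-0.183, -0.983, 0.0], [-0.001, 0.0, -1.0]]
contact_force: [1.0, 0.2, -3.4]
gripper_width: 0.702
grip_force: 39.9
```

Emit:
move_arm --travel '[[0,0,0],[0,0,16],[0,0,16],[0,0,12],[0,0,0]]' --angular '[[0,0,0],[0,0,0],[0,0,0],[0,0,0],[0,0,0]]' --fingers '[50,50,50,50,50]'

```text
t: 6.7
tcp_pos: [0.4886, 0.046, 0.2845]
orientation: [[0.983, -0.184, -0.004], [-0.184, -0.983, 0.0], [-0.004, 0.001, -1.0]]
contact_force: [-0.2, -0.1, -3.1]
gripper_width: 0.697
grip_force: 38.1
```

Run:
```python
from fit import *
p=fit('board',(.641,.018,(-.18,)),views('board',(.64,.018,.014),('scene','side')))
im,K,R,t=cam('scene');a=im[130:280,190:350]
im,K,R,t=cam('side');b=im[110:260,180:340]
cv2.imwrite('pics/p1.png',np.vstack([np.hstack([cv2.resize(x,(400,375),interpolation=cv2.INTER_CUBIC) for x in(a,b)])]))
```

```text
far side board [np.float64(111.70903042118495)]
board [ 0.6408  0.0179 -0.1801] 0.0575
```

View pics/p1.png

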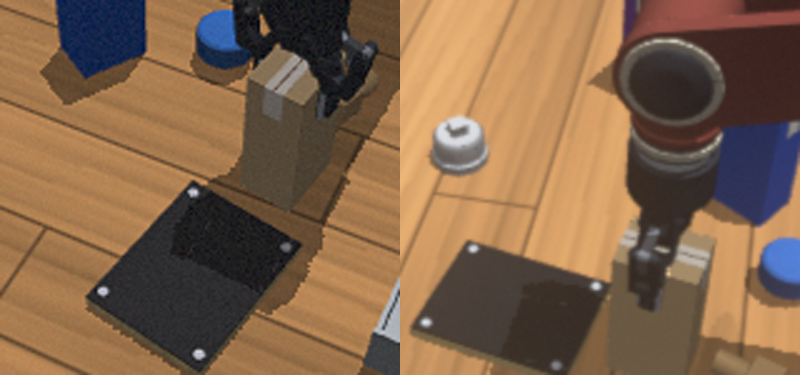

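The carton hangs about 1 mm above the bench, opposite the middle of the front edge (crop 245,215) with a gap of roughly 30 mm. I advance until it touches.

Emit:
move_arm --travel '[[5,0,0],[5,0,0],[5,0,0],[4,0,0],[0,0,0]]' --angular '[[0,0,0],[0,0,0],[0,0,0],[0,0,0],[0,0,0]]' --fingers '[50,50,50,50,50]'

```text
t: 7.5
tcp_pos: [0.5086, 0.0426, 0.2868]
orientation: [[0.983, -0.184, 0.0], [-0.184, -0.983, -0.0], [0.0, -0.0, -1.0]]
contact_force: [0.7, 0.6, -2.3]
gripper_width: 0.698
grip_force: 38.2
```

Emit:
move_arm --travel '[[2,0,0],[2,0,0],[1,0,0],[0,0,0]]' --angular '[[0,0,0],[0,0,0],[0,0,0],[0,0,0]]' --fingers '[50,50,50,50]'

```text
t: 7.9
tcp_pos: [0.513, 0.0419, 0.2867]
orientation: [[0.983, -0.184, 0.0], [-0.184, -0.983, 0.0], [0.0, -0.0, -1.0]]
contact_force: [-0.0, -0.7, -3.0]
gripper_width: 0.698
grip_force: 38.2
```

Emit:
move_arm --travel '[[2,0,0],[1,0,0],[0,0,0]]' --angular '[[0,0,0],[0,0,0],[0,0,0]]' --fingers '[50,50,50]'

```text
t: 8.2
tcp_pos: [0.516, 0.0413, 0.2868]
orientation: [[0.983, -0.184, 0.0], [-0.184, -0.983, -0.0], [0.0, 0.0, -1.0]]
contact_force: [-0.6, -0.4, -2.5]
gripper_width: 0.701
grip_force: 38.2
```

Emit:
move_arm --travel '[[2,0,0],[1,0,0],[0,0,0]]' --angular '[[0,0,0],[0,0,0],[0,0,0]]' --fingers '[50,50,50]'

```text
t: 8.5
tcp_pos: [0.5189, 0.0407, 0.2867]
orientation: [[0.983, -0.184, 0.0], [-0.184, -0.983, -0.0], [0.0, -0.0, -1.0]]
contact_force: [1.1, 0.4, -3.2]
gripper_width: 0.698
grip_force: 38.2
```

Emit:
move_arm --travel '[[2,0,0],[1,0,0],[0,0,0]]' --angular '[[0,0,0],[0,0,0],[0,0,0]]' --fingers '[50,50,50]'

```text
t: 8.8
tcp_pos: [0.5215, 0.0403, 0.2865]
orientation: [[0.983, -0.184, -0.002], [-0.184, -0.983, 0.0], [-0.002, -0.0, -1.0]]
contact_force: [-2.5, 0.1, -1.7]
gripper_width: 0.7
grip_force: 38.3
```

Run:
```python
from h import *
im,K,R,t=cam('side');a=im[160:240,220:300]
im,K,R,t=cam('scene');b=im[170:250,240:320]
cv2.imwrite('pics/p2.png',np.hstack([cv2.resize(x,(400,400),interpolation=cv2.INTER_CUBIC) for x in (a,b)]))
```

```text
(no output)
```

View pics/p2.png

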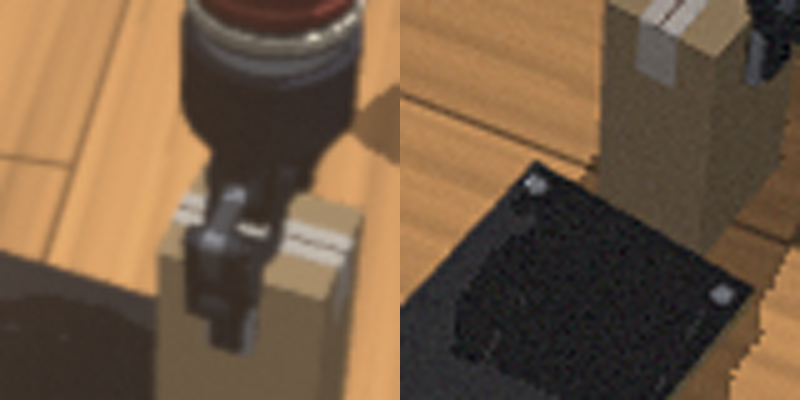

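The pictures show the carton face close against the board edge, centred, and −2.5 N confirms contact. I back off 1 mm, lower it and let go.

Emit:
move_arm --travel '[[-1.5,0,1.5],[0,0,1.5],[0,0,0],[0,0,0],[0,0,0],[0,0,0],[0,0,0]]' --angular '[[0,0,0],[0,0,0],[0,0,0],[0,0,0],[0,0,0],[0,0,0],[0,0,0]]' --fingers '[50,50,50,85,85,85,85]'

```text
t: 9.6
tcp_pos: [0.5206, 0.0405, 0.2843]
orientation: [[0.983, -0.184, 0.001], [-0.184, -0.983, -0.0], [0.001, -0.0, -1.0]]
contact_force: [-0.9, -0.4, 0.3]
gripper_width: 0.993
grip_force: 0.0
```

Emit:
move_arm --travel '[[0,0,-20],[0,0,-30],[0,0,-40],[0,0,0],[0,0,0]]' --angular '[[0,0,0],[0,0,0],[0,0,0],[0,0,0],[0,0,0]]' --fingers '[85,85,85,85,0]'

```text
t: 10.1
tcp_pos: [0.5206, 0.0405, 0.3754]
orientation: [[0.983, -0.184, 0.003], [-0.184, -0.983, -0.0], [0.003, -0.0, -1.0]]
contact_force: [0.4, -0.6, -0.6]
gripper_width: 0.854
grip_force: 0.0
```

Run:
```python
from fit import *
from plan import plan
p=fit('carton_mid',(.515,.042,(-.18,)),views('carton_mid',(.515,.042,.09)))
e=np.array([.5575,.0336]);d=p[:2]-e;print('edge frame',d@[.983,-.184],d@[.184,.983])
s=telemetry.read_state();print(s['joints'],s['contact_force'])
im,K,R,t=cam('scene');cv2.imwrite('pics/s3.png',im)
```

```text
carton_mid [ 0.5167  0.0436 -0.0751] 0.2331
edge frame -0.0419947400720489 0.002325332720115546
[-3.72538337e+00 -1.00114259e+01  1.08040682e+02  1.37410789e-03
  8.21467285e+01  9.68768679e+01] [-0.19259068  0.14793303 -0.0381013 ]
```

Emit:
move_arm --travel '[[-30,0,0],[-30,0,0],[-20,0,0],[0,0,25],[0,0,30],[0,0,20],[0,0,0]]' --angular '[[0,0,0],[0,0,0],[0,0,0],[0,0,0],[0,0,0],[0,0,0],[0,0,0]]' --fingers '[0,0,0,0,0,0,0]'

```text
t: 11.05
tcp_pos: [0.4399, 0.0553, 0.2943]
orientation: [[0.983, -0.184, -0.008], [-0.184, -0.983, 0.0], [-0.008, 0.001, -1.0]]
contact_force: [-0.3, 0.2, -0.0]
gripper_width: 0.001
grip_force: 0.0
```

Run:
```python
from h import *
im,K,R,t=cam('side');a=im[110:240,180:360]
im,K,R,t=cam('scene');b=im[110:240,200:380]
cv2.imwrite('pics/p3.png',np.hstack([cv2.resize(x,(400,289),interpolation=cv2.INTER_CUBIC) for x in (a,b)]))
print(telemetry.read_state()['tcp_pos'])
```

```text
[0.44151132 0.05520976 0.29830274]
```

View pics/p3.png

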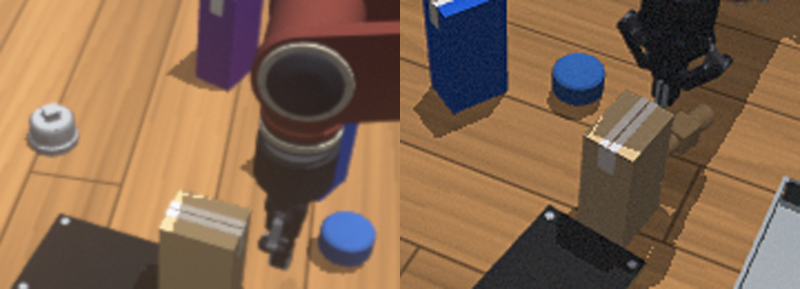

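The carton stands free at the edge with the closed fingers behind it. I push now.

Emit:
move_arm --travel '[[10,0,-2],[10,0,-2],[8,0,0],[8,0,0],[8,0,0],[8,0,0],[8,0,0],[0,0,0]]' --angular '[[0,0,0],[0,0,0],[0,0,0],[0,0,0],[0,0,0],[0,0,0],[0,0,0],[0,0,0]]' --fingers '[0,0,0,0,0,0,0,0]'

```text
t: 11.95
tcp_pos: [0.5015, 0.0439, 0.3027]
orientation: [[0.983, -0.184, 0.001], [-0.184, -0.983, -0.0], [0.001, 0.0, -1.0]]
contact_force: [0.3, 0.2, -0.5]
gripper_width: -0.002
grip_force: 0.0
```

Emit:
move_arm --travel '[[7,0,0],[7,0,0],[7,0,0],[6,0,0],[0,0,0]]' --angular '[[0,0,0],[0,0,0],[0,0,0],[0,0,0],[0,0,0]]' --fingers '[0,0,0,0,0]'

```text
t: 12.45
tcp_pos: [0.5278, 0.039, 0.3027]
orientation: [[0.983, -0.184, 0.0], [-0.184, -0.983, -0.0], [0.0, -0.0, -1.0]]
contact_force: [-0.3, -0.8, 0.1]
gripper_width: -0.004
grip_force: 0.0
```

Run:
```python
from h import *
im,K,R,t=cam('side');a=im[110:240,180:360]
im,K,R,t=cam('scene');b=im[110:240,200:380]
cv2.imwrite('pics/p4.png',np.hstack([cv2.resize(x,(400,289),interpolation=cv2.INTER_CUBIC) for x in (a,b)]))
```

```text
(no output)
```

View pics/p4.png

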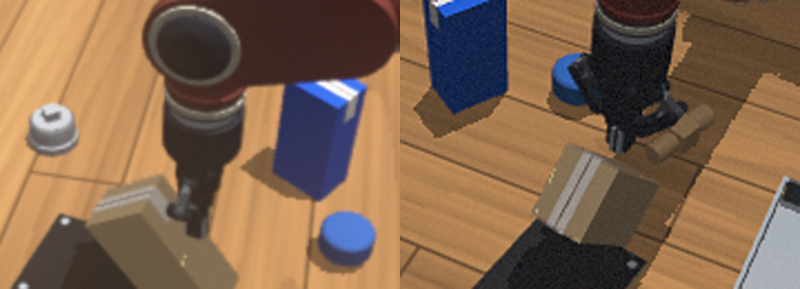

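The carton leans about 30° over the edge, so a little more push will take it past balance.

Emit:
move_arm --travel '[[5,0,0],[5,0,0],[5,0,0],[5,0,0],[0,0,0],[0,0,0],[0,0,-30],[0,0,-40],[0,0,-20],[0,0,0]]' --angular '[[0,0,0],[0,0,0],[0,0,0],[0,0,0],[0,0,0],[0,0,0],[0,0,0],[0,0,0],[0,0,0],[0,0,0]]' --fingers '[0,0,0,0,0,0,85,85,85,85]'

```text
t: 13.55
tcp_pos: [0.5475, 0.0355, 0.3973]
orientation: [[0.983, -0.184, 0.008], [-0.184, -0.983, -0.001], [0.008, -0.001, -1.0]]
contact_force: [-0.1, 0.0, 0.2]
gripper_width: 0.682
grip_force: 0.0
```

Run:
```python
from fit import *
SH['carton_mid']=box(.16,.06,.016,.096)
for c in ('side','scene'): fit('carton_mid',(.62,.022,(-.18,)),views('carton_mid',(.62,.022,.06),(c,)))
im,K,R,t=cam('side');a=im[110:260,170:350]
im,K,R,t=cam('scene');b=im[130:280,200:380]
cv2.imwrite('pics/p5.png',np.hstack([cv2.resize(x,(400,333),interpolation=cv2.INTER_CUBIC) for x in (a,b)]))
for c in ('wrist',):
  cam(c); 
  for r in finder.recognise(c,'carton_mid')[:2]: print(r)
```

```text
carton_mid [ 0.5953  0.0303 -0.2046] 0.0783
carton_mid [ 0.5947  0.0286 -0.1408] 0.0897
{'position': [0.6091, 0.0281, 0.0969], 'p': 0.7}
{'position': [0.4178, -0.176, 0.0475], 'p': 0.57}
```

View pics/p5.png

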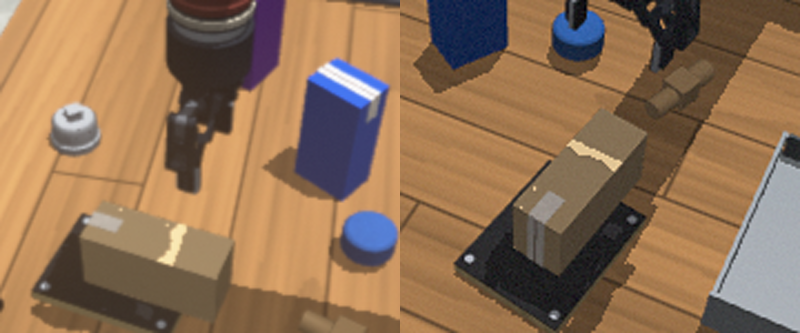

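The carton lies flat on the board, centre about (0.600, 0.029), and is let go. Next I grasp it across its width.

```bash
python3 -c "
from plan import *
plan([.601,.029,.397],-.18,2)"
```

```text
t 13.95 p [0.5465 0.0355 0.3911] d [ 0.0545 -0.0065  0.0059]
w [0.0002, 0.0013, -0.0025]
[[27.4, -1.8, -3.0], [27.4, -1.7, -3.0]]
```

Emit:
move_arm --travel '[[27,-2,0],[27,-2,0],[0,0,40],[0,0,40],[0,0,40],[0,0,30],[0,0,15],[0,0,0],[0,0,0]]' --angular '[[0,0,0],[0,0,0],[0,0,0],[0,0,0],[0,0,0],[0,0,0],[0,0,0],[0,0,0],[0,0,0]]' --fingers '[85,85,85,85,85,85,85,85,85]'

```text
t: 14.85
tcp_pos: [0.6012, 0.0295, 0.2288]
orientation: [[0.983, -0.184, 0.002], [-0.184, -0.983, -0.0], [0.002, -0.0, -1.0]]
contact_force: [-0.2, 0.7, 0.5]
gripper_width: 0.994
grip_force: 0.0
```

Emit:
move_arm --travel '[[0,0,8],[0,0,3],[0,0,0],[0,0,0],[0,0,0],[0,0,0],[0,0,0]]' --angular '[[0,0,0],[0,0,0],[0,0,0],[0,0,0],[0,0,0],[0,0,0],[0,0,0]]' --fingers '[85,85,50,50,50,50,50]' --force 50

```text
t: 15.55
tcp_pos: [0.6009, 0.0295, 0.2174]
orientation: [[0.983, -0.184, 0.001], [-0.184, -0.983, -0.0], [0.001, -0.0, -1.0]]
contact_force: [-0.1, -0.0, 2.4]
gripper_width: 0.702
grip_force: 54.4
```

Emit:
move_arm --travel '[[0,0,-15],[0,0,-30],[0,0,-30],[0,0,-15],[0,0,0],[0,0,0]]' --angular '[[0,0,0],[0,0,0],[0,0,0],[0,0,0],[0,0,0],[0,0,0]]' --fingers '[50,50,50,50,50,50]'

```text
t: 16.15
tcp_pos: [0.6001, 0.0296, 0.3057]
orientation: [[0.983, -0.184, -0.002], [-0.184, -0.983, 0.0], [-0.002, 0.0, -1.0]]
contact_force: [0.8, -0.2, -3.1]
gripper_width: 0.699
grip_force: 54.0
```

Run:
```python
from fit import *
from plan import plan
s=telemetry.read_state();print(s['contact_force'],s['ft_torque'],s['gripper_width'])
plan([.536,.281,.308],-.02,8)
SH['carton_mid']=box(.16,.06,.106,.186)
for c in ('side','scene'): fit('carton_mid',(.6,.029,(-.18,)),views('carton_mid',(.6,.029,.146),(c,)))
```

```text
[ 0.7978139  -0.15213602 -3.05284922] [ 0.03838518  0.00328665 -0.03166031] 0.6992170761845892
t 16.15 p [0.6001 0.0296 0.3057] d [-0.0641  0.2514  0.0023]
w [-0.0, 0.0002, -0.0206]
[[-13.7, -29.4, -0.3], [-13.1, -29.7, -0.3], [-12.4, -30.0, -0.3], [-11.8, -30.2, -0.3], [-11.2, -30.4, -0.3], [-10.6, -30.7, -0.3], [-9.9, -30.9, -0.3], [-9.3, -31.1, -0.3]]
carton_mid [ 0.5941  0.0321 -0.1892] 0.3041
carton_mid [ 0.5971  0.0291 -0.1213] 0.6295
```

Emit:
move_arm --travel '[[-13.7,-29.4,0],[-13.1,-29.7,0],[-12.4,-30,0],[-11.8,-30.2,0],[-11.2,-30.4,0],[-10.6,-30.7,0],[-9.9,-30.9,0],[-9.3,-31.1,0],[0,0,0],[0,0,0]]' --angular '[[0,0,-0.0206],[0,0,-0.0206],[0,0,-0.0206],[0,0,-0.0206],[0,0,-0.0206],[0,0,-0.0206],[0,0,-0.0206],[0,0,-0.0206],[0,0,0],[0,0,0]]' --fingers '[50,50,50,50,50,50,50,50,50,50]'

```text
t: 17.35
tcp_pos: [0.536, 0.2815, 0.3055]
orientation: [[1.0, -0.019, -0.002], [-0.019, -1.0, -0.001], [-0.002, 0.001, -1.0]]
contact_force: [-0.0, 0.1, -4.1]
gripper_width: 0.698
grip_force: 54.6
```

Run:
```python
from h import *
im,K,R,t=cam('side');a=im[220:384,150:350]
im,K,R,t=cam('scene');b=im[150:314,300:500]
cv2.imwrite('pics/p6.png',np.hstack([cv2.resize(x,(400,328),interpolation=cv2.INTER_CUBIC) for x in (a,b)]))
print(telemetry.read_state()['tcp_pos'])
```

```text
[0.53650158 0.28037995 0.30591631]
```

View pics/p6.png

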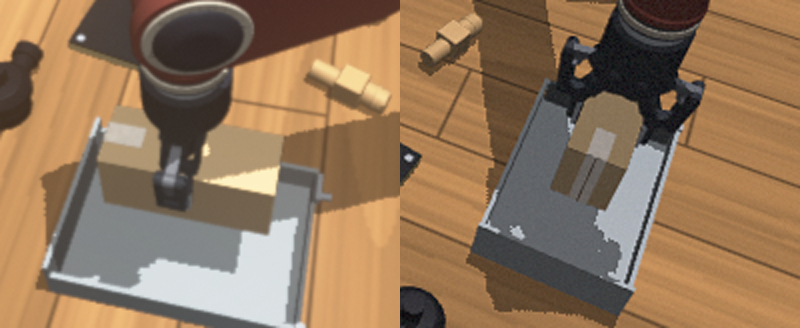

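The carton hangs level over the bin, aligned with its length. I lower it now.

Emit:
move_arm --travel '[[0,0,20],[0,0,25],[0,0,25],[0,0,15],[0,0,8],[0,0,2],[0,0,0],[0,0,0]]' --angular '[[0,0,0],[0,0,0],[0,0,0],[0,0,0],[0,0,0],[0,0,0],[0,0,0],[0,0,0]]' --fingers '[50,50,50,50,50,50,50,50]'

```text
t: 18.25
tcp_pos: [0.5371, 0.2813, 0.2132]
orientation: [[1.0, -0.02, 0.002], [-0.02, -1.0, 0.001], [0.002, -0.001, -1.0]]
contact_force: [0.6, 0.0, -2.9]
gripper_width: 0.698
grip_force: 54.7
```

Emit:
move_arm --travel '[[0,0,4],[0,0,2],[0,0,0]]' --angular '[[0,0,0],[0,0,0],[0,0,0]]' --fingers '[50,50,50]'

```text
t: 18.55
tcp_pos: [0.5368, 0.2813, 0.2064]
orientation: [[1.0, -0.02, 0.001], [-0.02, -1.0, 0.001], [0.001, -0.001, -1.0]]
contact_force: [0.9, -0.7, -0.6]
gripper_width: 0.691
grip_force: 54.7
```

It has touched down: the load is off and the height is as expected. I release and lift.

Emit:
move_arm --travel '[[0,0,0.5],[0,0,0],[0,0,0],[0,0,0],[0,0,0],[0,0,-20],[0,0,-40],[0,0,-40],[0,0,-40],[0,0,-30],[0,0,0],[0,0,0]]' --angular '[[0,0,0],[0,0,0],[0,0,0],[0,0,0],[0,0,0],[0,0,0],[0,0,0],[0,0,0],[0,0,0],[0,0,0],[0,0,0],[0,0,0]]' --fingers '[50,85,85,85,85,85,85,85,85,85,85,85]'

```text
t: 19.75
tcp_pos: [0.5365, 0.2811, 0.376]
orientation: [[1.0, -0.02, 0.002], [-0.02, -1.0, 0.001], [0.002, -0.001, -1.0]]
contact_force: [-0.6, 1.2, -1.4]
gripper_width: 0.997
grip_force: 0.0
```

Run:
```python
from h import *
im,K,R,t=cam('side');a=im[220:384,150:350]
im,K,R,t=cam('scene');b=im[150:314,300:500]
cv2.imwrite('pics/p7.png',np.hstack([cv2.resize(x,(400,328),interpolation=cv2.INTER_CUBIC) for x in (a,b)]))
```

```text
(no output)
```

View pics/p7.png

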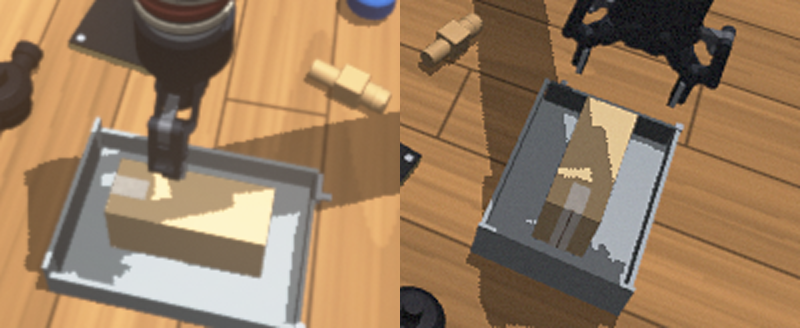

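The carton lies flat in the middle of the bin, the gripper is clear and the bystanders are where they were.

```bash
python3 -c "
from station import order
print(order.sign_off())"
```

```text
the job is handed in; nothing more can be done
None
```

I stood the carton at the board edge, tipped it onto the board and set it gently in the bin on a narrow side; the job is handed in at about 20 s, though sign-off gave no verdict.

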